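# Wedge the rocking marking-out plate

## Robot

A 6-joint arm with a two-finger parallel gripper is mounted at the origin on a cart in front of the work surface, level with it; the furniture and walls round the work are solid. World frame = base frame: x ahead of the robot, y to its left, z up, the work surface at z = 0. Lengths are in m, angles in degrees, forces in N, time in s.
With the tool pointing down it reaches from about 0.35 to 0.775 m from the base axis. Payload 7.3 kg.
Tool frame: the origin (TCP) lies between the finger pads; the fingertips stand 22 mm ahead of it and the grasp point (between the pads) lies 3 mm ahead of it; z points along the fingers, y is the line along which they close (so a half turn about z gives the same grasp; the last joint's range is limited). The gripper opens to 92 mm and grips with 3 to 60 N. Pads are 19 mm wide; open, the fingers measure 130 mm over their backs; the gripper's body (75 mm by 190 mm) begins 47 mm behind the grasp point.
Start: joints at [-76.089, 19.595, 87.324, -0, 73.075, -8.365], TCP at [0.199, -0.486, 0.249] pointing down, gripper open.
Joint ranges: [-145.02, 145.02], [-44.19, 115.74], [2.07, 154.8], [-57.11, 237.11], [16.16, 152.29], [-177.93, 177.93]. Speed limits (degrees/s): [147.25, 147.25, 180, 180, 180, 180].

## Interface

Orientations are given as [roll, pitch, yaw] about the fixed x, y, z axes, in that order (R = Rz(yaw) Ry(pitch) Rx(roll)).
In Python, from station import bot gives the robot as it stands.
- The arm moves only by the shell command python3 shift.py FILE [OPENING], which reads ROWS from the file FILE. ROWS is a JSON object whose key "ticks" holds a list of rows, 1 to 20 of them, each of 4 numbers: dx, dy, dz in shares of the most that a row can go, 1 being 50 mm, then a turn about the tool's z in shares of 4 rad (1.0 is 4 rad); each row shifts and turns the commanded pose from where the row before left it, along the tool's axes as they then stand; what a row does not reach is not made up. A row lasts 1/10 s, in which the tool goes at most 0.05 m and 8.59 degrees, less where a joint would pass 70% of its speed; a pose out of reach is approached as far as the arm can. OPENING is the opening from 0.0 (shut) to 1.0 (fully open), set as the command begins (- or left out keeps the last). The fingers move at their own pace and stop on an object; the grip force is fixed at half the most. Time passes only in rows, so rows that do not move let the fingers close. It prints the time, the measured TCP pose, the force, the opening and the grip force at its end. Input that does not fit is refused with a message, and nothing moves.
- bot.state(): the state, without advancing time (a new reading comes with each control period).
- bot.get_image(name): name is "side" or "top" or "wrist"; returns a dict with "pixels" (420x560x3 uint8, blue, green, red), "K" (3x3 intrinsics, pixels), "k1" (the pictures are not rectified: a ray, as slopes to the right and down, at radius r is drawn at 1 + k1 r^2 times it, then the intrinsics apply), "R" (3x3) and "t" (3): a world point X has camera coordinates R X + t. Camera axes: x right, y down, z forward; pixel columns grow to the right and rows downward; lengths in m; the calibration is good to about 2 mm. A picture is of the moment at which its call begins. There is no depth.
- bot.close_job(): hands the job in; it is judged then, once.
The state is a dict: "time_s": time; "qpos": joint angles; "dq": joint speeds; "joint_efforts": joint torques, N m; "tool_pos": TCP position; "tcp_rot": TCP orientation; "wrist_force": force on the tool from outside, world axes, zero at the start; "wrist_torque": the same for the moment, N m; "opening": opening from 0.0 (shut) to 1.0 (fully open); "finger_force": force on a finger pad.
Only numpy, scipy, OpenCV 4.12 (cv2) and the standard library are available. Lean on these libraries where they do the work, as an engineer would, in place of code of your own. Each camera call takes 0.05 s, during which the arm holds its last target. There are 200 camera calls.

## Task

The marking-out plate rocks because its near left levelling foot is seized short and hangs clear of the bench: with the fingertips, line up the steel wedge lying beside it and push it along the bench, thin end first, under that foot until it is snug and bears on the foot, without jacking the plate off its other feet. Then press down firmly with the fingertips on top of the plate above that foot to test that it no longer rocks, and let go. Do not grasp or lift anything or shove the plate about, and leave the V-blocks and other tools where they are.

Things in the scene. Friction and masses are not known exactly. Their poses are not given: they have to be found in the camera images.
- plate: dark cast-iron marking-out plate, bright top, 190 (x) x 280 (y) x 64 mm high, about 5 kg, loose on four levelling feet at x +-72, y +-117 mm; skirt ends 25 mm above the bench. Origin: centre of its underside at bench level; x to the far side, y to its left end. Stands on three feet with rubber pads (40 N/mm), level within 0.006 rad; tips onto the short foot when more than about 6 N press above it
- short_foot (a point): lowest point of the seized foot: the domed bare end (19 mm wide) of a steel levelling screw with no rubber pad, under the plate's near left corner (plate x -72, y +117 mm; 23 mm inside the left edge). Fixed in the plate. Hangs 4 to 10 mm above the bench
- press_spot (a point): point on the plate's top surface (64 mm above the bench) straight above the short foot
- wedge: loose steel wedge lying left of the plate, 130 x 46 mm, 2 mm thick at the thin end, evenly rising to 18 mm at the flat thick end; 0.45 kg, slides at 2 to 3.5 N. Origin: centre of its underside; x along it to the thin end (+65 mm), y across. Under the foot it tightens gradually: added push is about 1.3 x its load; 2 to 8 N of load is snug, about 20 N lifts another foot. Stays when released
- foot_near_right: rubber pad of the plate's near right foot, 30 mm wide, origin at its underside
- foot_far_right: rubber pad of the plate's far right foot, 30 mm wide, origin at its underside
- foot_far_left: rubber pad of the plate's far left foot, 30 mm wide, origin at its underside
- v_block_far: steel V-block 44 x 48 x 34 mm standing loose on the plate towards its right end; origin at the centre of its underside; not to be disturbed
- v_block_mid: its twin, standing loose near the middle of the plate; not to be disturbed
- spanner: combination spanner, 179 mm long (along its y), 8 mm thick, lying in front of the plate; origin at the centre of its underside; bystander
- tin: round paste tin, 71 mm wide, 27 mm high, right of the plate; bystander

How it is judged (in metres and radians):
On the way, in this order (a step that is already met when the one before it is completed fails the run):
1. the wedge is under the short foot and bears on it while nothing presses on the plate (y of short_foot in the frame of wedge between -0.019 and 0.019 m and contact force between wedge and plate above 1.2 N and angle between plate's own z axis and vertical below 0.011 rad and contact force between each of the fingers, the arm and plate below 0.5 N), for 0.2 s.
2. the fingertips press on the plate above that foot with at least 8 N, and it does not rock (y of short_foot in the frame of wedge between -0.019 and 0.019 m and contact force between wedge and plate above 1.2 N and angle between plate's own z axis and vertical below 0.011 rad and contact force between the fingers and plate above 8 N and horizontal distance between the grasp point and press_spot below 0.045 m), for 0.2 s.
At the end, for the whole second after the job is handed in: The wedge lies under the short foot (foot within 19 mm of the wedge's centre line) and carries at least 1.2 N of the plate; the plate is level within 0.011 rad with its three good feet still bearing on the bench (0.5 N each), within 20 mm of where it stood; everything is at rest and let go (y of short_foot in the frame of wedge between -0.019 and 0.019 m and contact force between wedge and plate above 1.2 N and angle between plate's own z axis and vertical below 0.011 rad and contact force between each of foot_near_right, foot_far_right, foot_far_left and anything else above 0.5 N and linear speed of each of plate, wedge below 0.01 m/s and distance of plate from where it was at the start of the episode below 0.02 m); the robot touches nothing.
It fails at once if the wedge is lifted off the bench or tipped up (height (world z) of wedge above 0.012 m or angle between wedge's own z axis and vertical above 0.15 rad).
It fails at once if the plate is lifted, or tipped beyond its rocking (height (world z) of plate above 0.012 m or angle between plate's own z axis and vertical above 0.12 rad).
It fails at once if the plate is shoved more than 30 mm (distance of plate from where it was at the start of the episode above 0.03 m).
It fails at once if the plate is pressed with more than 60 N (contact force between the fingers and plate above 60 N).
It fails at once if a V-block is lifted or pushed on the plate, or another tool is moved more than 30 mm (distance of any of v_block_far, v_block_mid, spanner, tin from where it was at the start of the episode above 0.03 m).
It also fails if it takes over 64 s, if anything falls off the work surface, if the arm or the gripper's body presses on something with over 40 N, if the wrist force passes 120 N, or if a joint passes its speed limit or range.

## Working session

There is one attempt and no reset: what is moved stays moved. The work goes in short steps, Python scripts to look and compute and a shell command to move; the robot and the scene stay as the last step left them, time stands still between calls to the robot, and variables do not carry over. Pictures are saved under pics/ and viewed, at most 10 in all, crops included, and the job is handed in when it is done.

```bash
ls; mkdir -p pics; python3 - <<'E'
from station import bot
import cv2
for n in("top","side"):
    i=bot.get_image(n); cv2.imwrite(f"pics/{n}0.png",i["pixels"]); print(n,i["K"],i["k1"],i["R"],i["t"])
print(bot.state())
E
```

```text
pics
shift.py
station.py
top [[531.90934225   0.         275.7414366 ]
 [  0.         531.90934225 209.08427868]
 [  0.           0.           1.        ]] -0.11437807955942199 [[-0.00647914 -0.99986181 -0.01530947]
 [-0.99236633  0.00831458 -0.12304447]
 [ 0.12315476  0.01439538 -0.99228306]] [-0.14176515  0.53406541  1.40393931]
side [[506.85248243   0.         287.66214567]
 [  0.         506.85248243 209.5719909 ]
 [  0.           0.           1.        ]] -0.019803406044985764 [[ 0.9974144  -0.07185131 -0.00138016]
 [-0.04305992 -0.5821462  -0.81194313]
 [ 0.05753572  0.8099032  -0.58373491]] [-0.55019801 -0.01606844  1.48983754]
{'time_s': 0.1, 'qpos': array([-7.60875557e+01,  1.96332201e+01,  8.73695773e+01, -1.41832788e-03,
        7.30745168e+01, -8.36650285e+00]), 'dq': array([-0.02283446, -0.07432744, -0.08745551, -0.09337083,  0.08260015,
        0.03830517]), 'joint_efforts': array([ 1.78447652e-03, -4.32004666e+01, -2.44694030e+01,  7.18727033e-02,
        5.26194123e-02, -3.63752940e-05]), 'tool_pos': array([ 0.19896206, -0.48549712,  0.24812069]), 'tcp_rot': array([-1.79923311e+02, -9.90766851e-03,  2.22793544e+01]), 'wrist_force': array([-0.1716613 , -0.29836781, -0.22199549]), 'wrist_torque': array([-0.03865123, -0.0710611 ,  0.0032673 ]), 'finger_force': 0.0, 'opening': 1.0031288607529454}
```

View pics/top0.png

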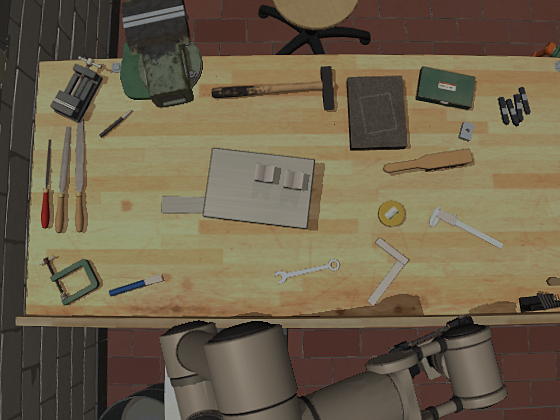

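View pics/side0.png

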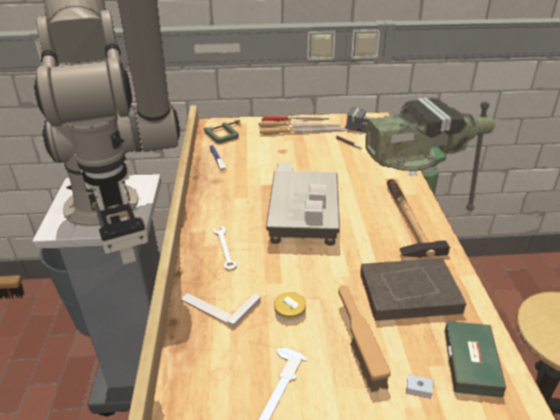

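The top view shows the plate with corners at about (212,148), (315,159), (306,228) and (204,216). The wedge is left of it at (162–204, 196–213), and the V-blocks are at (266,174) and (295,180). I'll zoom in on the plate and wedge.

```bash
cat > h.py <<'E'
from station import bot
import cv2, numpy as np
def ray(i,uv):
    K=i["K"];d=(np.array(uv,float)-[K[0,2],K[1,2]])/K[0,0];s=d.copy()
    for _ in range(20): s=d/(1+i["k1"]*(s@s))
    return -i["R"].T@i["t"], i["R"].T@np.array([*s,1])
def onz(i,uv,z):
    c,r=ray(i,uv); return c+r*(z-c[2])/r[2]
def proj(i,X):
    p=i["R"]@np.array(X)+i["t"]; s=p[:2]/p[2]; s=s*(1+i["k1"]*(s@s)); return s*i["K"][0,0]+i["K"][:2,2]
def crop(i,x0,y0,x1,y1,f,name):
    cv2.imwrite(name,cv2.resize(i["pixels"][y0:y1,x0:x1],None,fx=f,fy=f,interpolation=cv2.INTER_CUBIC))
E
python3 - <<'E'
from h import *
i=bot.get_image("top"); crop(i,150,135,330,240,4.4,"pics/c1.png")
for p in[(212,148),(315,159),(306,228),(204,216)]: print(onz(i,p,.064))
for p in[(162,196),(162,213),(204,196),(204,213)]: print(onz(i,p,.015))
E
```

```text
[0.69604575 0.02423766 0.064     ]
[ 0.66293664 -0.25193865  0.064     ]
[ 0.47829477 -0.22533514  0.064     ]
[0.51216911 0.04372654 0.064     ]
[0.57416689 0.16866223 0.015     ]
[0.52685772 0.16769276 0.015     ]
[0.57302478 0.0516937  0.015     ]
[0.52592979 0.05120132 0.015     ]
```

View pics/c1.png

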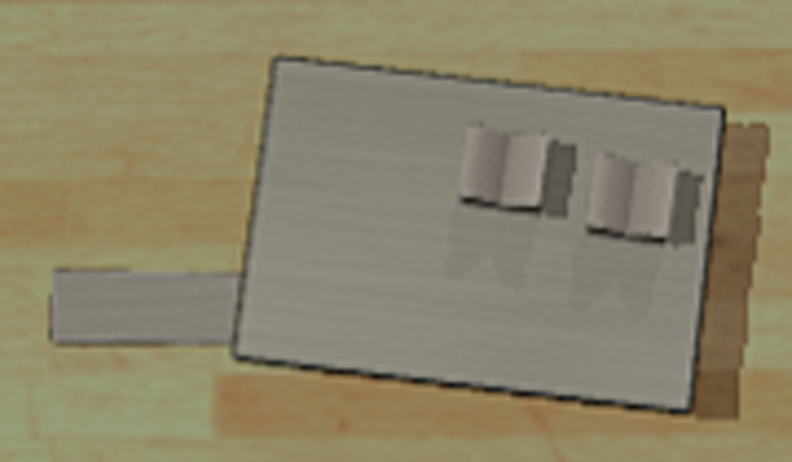

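```bash
cat >> h.py <<'E'
def fit(obj,img):  # 2D rigid: returns yaw, origin
    o=np.array(obj);w=np.array(img)[:,:2];oc=o.mean(0);wc=w.mean(0)
    a=o-oc;b=w-wc;th=np.arctan2((a[:,0]*b[:,1]-a[:,1]*b[:,0]).sum(),(a*b).sum())
    R=np.array([[np.cos(th),-np.sin(th)],[np.sin(th),np.cos(th)]]);t=wc-R@oc
    print("res mm",np.round(1e3*(b-a@R.T),1).tolist());return th,R,t
E
python3 - <<'E'
from h import *
i=bot.get_image("top")
f=lambda u,v:(u/4.4+150-.4,v/4.4+135-.4)
P=[onz(i,f(*p),.064) for p in[(277,57),(724,107),(690,411),(234,357)]]
th,R,t=fit([(.095,.14),(.095,-.14),(-.095,-.14),(-.095,.14)],P)
print("plate",np.degrees(th),t,"foot",R@[-.072,.117]+t)
for p,z in [((53,268),.018),((54,344),.018),((240,274),.005),((232,346),.005)]: print(onz(i,f(*p),z))
s=bot.get_image("side"); crop(s,255,140,355,250,5.4,"pics/s1.png")
c=P
for q in [(.095,.14),(.095,-.14),(-.095,-.14),(-.095,.14)]: print(proj(s,[*(R@q+t),.064]))
E
```

```text
res mm [[-2.5, -2.6], [-1.4, 2.8], [2.2, 2.1], [1.6, -2.3]]
plate -7.221325355409628 [ 0.58789784 -0.10159084] foot [0.53117614 0.02353169]
[0.57509239 0.1689861  0.018     ]
[0.52710883 0.167364   0.018     ]
[0.57208112 0.05277431 0.005     ]
[0.52648791 0.05734994 0.005     ]
[336.49006453 171.76027842]
[339.14334521 229.38727028]
[264.55051229 226.99525748]
[273.04368291 170.03826777]
```

View pics/s1.png

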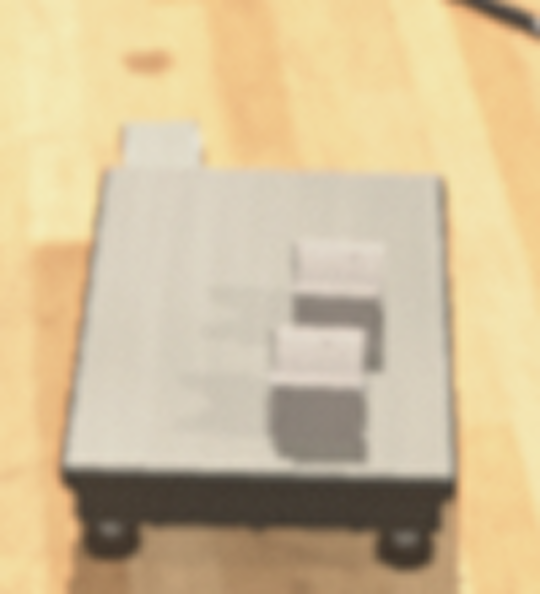

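The side view agrees with this: the plate is where I fitted it, to about 2 mm, and the wedge's thick end sits behind it. The wedge centre line is at x≈0.5505 and the foot at x≈0.531, y≈0.0235. The wedge has to shift about 20 mm toward −x before I push it in. First I'll turn the tool to yaw 90 and travel there.

Units first: shifts go in shares of 50 mm and turns go in shares of 4 rad. So -8.46 degrees is -0.0369.

```bash
echo '{"ticks": [[0,0,0,-0.0369],[0,0,0,-0.0369],[0,0,0,-0.0369],[0,0,0,-0.0369],[0,0,0,-0.0369],[0,0,0,-0.0369],[0,0,0,-0.0369],[0,0,0,-0.0369],[0,0,0,0]]}' > path.dat && python3 shift.py path.dat 0
echo '{"ticks": [[0.8,0.55,0,0],[0.8,0.55,0,0],[0.8,0.55,0,0],[0.8,0.55,0,0],[0.8,0.55,0,0],[0.8,0.55,0,0],[0.8,0.55,0,0],[0.8,0.55,0,0],[0.8,0.55,0,0],[0.8,0.55,0,0],[0.8,0.55,0,0],[0.8,0.55,0,0],[0.8,0.55,0,0],[0.8,0.55,0,0],[0.8,0.55,0,0],[0,0,0,0],[0,0,0,0]]}' > path.dat && python3 shift.py path.dat 0
python3 - <<'E'
from h import *
i=bot.get_image("wrist"); cv2.imwrite("pics/w1.png",i["pixels"]); s=bot.state(); print(s["tool_pos"],s["tcp_rot"],s["wrist_force"],s["opening"])
E
```

```text
time_s: 1.15
tool_pos: [0.199, -0.4858, 0.2486]
tcp_rot: [-180.0, -0.0, 90.0]
wrist_force: [-0.0, -0.4, 0.5]
opening: 0.263
finger_force: 0.0
time_s: 2.85
tool_pos: [0.6119, 0.1147, 0.2477]
tcp_rot: [-179.9, 0.0, 89.9]
wrist_force: [0.6, -0.4, 0.6]
opening: 0.004
finger_force: 0.0
[0.61160222 0.11366745 0.24816328] [-1.79929182e+02  3.68568349e-02  8.98459614e+01] [-0.40565178 -0.26032836  0.96395441] 0.005569120771746566
```

View pics/w1.png

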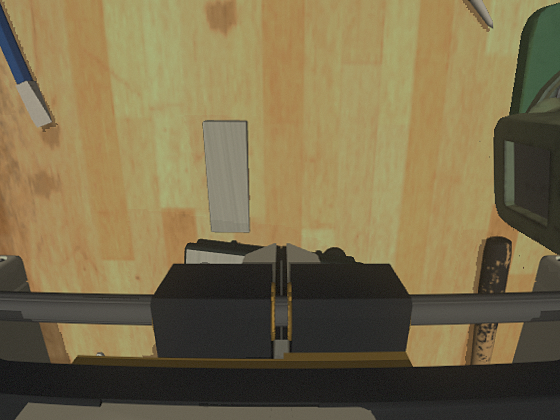

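The wrist picture shows the whole wedge, with corners at about (203,121), (247,121), (249,232) and (211,233). The plate edge starts at row 240, so the thin end is still outside the plate.

```bash
python3 - <<'E'
from h import *
i=bot.get_image("wrist")
W=[onz(i,p,z) for p,z in[((203.5,121),.018),((247,121),.018),((249,232),.002),((211,233),.002)]]
print(np.round(W,4)); 
th,R,t=fit([(-.065,-.023),(-.065,.023),(.065,.023),(.065,-.023)],W); print("wedge",np.degrees(th),t,"tip",R@[.065,0]+t,"com",R@[-.0173,0]+t)
print(onz(i,(190,243),.064))
f=lambda u,v:(u/4.4+150-.4,v/4.4+135-.4); j=bot.get_image("top")
def tri(a,ua,b,ub):
    c,r=ray(a,ua);d,s=ray(b,ub);k=np.linalg.lstsq(np.c_[r,-s],d-c,rcond=None)[0];return (c+k[0]*r+d+k[1]*s)/2
print(tri(i,(203.5,121),j,f(54,344)),tri(i,(247,121),j,f(53,268)))
E
```

```text
[[0.5312 0.1691 0.018 ]
 [0.5762 0.1688 0.018 ]
 [0.573  0.0391 0.002 ]
 [0.5278 0.0378 0.002 ]]
res mm [[0.7, -0.1], [-0.2, 0.6], [-0.6, 0.9], [0.1, -1.4]]
wedge -91.23416794618475 [0.55206304 0.10371836] tip [0.55066303 0.03873344] com [0.55243566 0.12101435]
[0.51948215 0.05266831 0.064     ]
[0.52867536 0.1689663  0.00874827] [0.57570107 0.16899586 0.01657104]
```

```bash
echo '{"ticks": [[0.07,0,0.8,0],[0.06,0,0.8,0],[0,0,0.8,0],[0,0,0.8,0],[0,0,0.6,0],[0,0,0.4,0],[0,0,0.24,0],[0,0,0,0],[0,0,0,0]]}' > path.dat && python3 shift.py path.dat
echo '{"ticks": [[0,-0.1,0,0],[0,-0.1,0,0],[0,-0.08,0,0],[0,-0.08,0,0],[0,-0.08,0,0],[0,-0.08,0,0],[0,-0.08,0,0],[0,-0.08,0,0],[0,-0.06,0,0],[0,-0.04,0,0],[0,0,0,0],[0,0,0,0]]}' > path.dat && python3 shift.py path.dat
cat > w.py <<'E'
from h import *
i=bot.get_image("top"); s=bot.state(); print(s["tool_pos"],s["wrist_force"])
E
python3 w.py
```

```text
time_s: 3.9
tool_pos: [0.6126, 0.1198, 0.0279]
tcp_rot: [179.9, -0.0, 89.9]
wrist_force: [-0.6, -0.1, 0.5]
opening: 0.003
finger_force: 0.0
time_s: 5.1
tool_pos: [0.5733, 0.1204, 0.027]
tcp_rot: [180.0, -0.0, 90.0]
wrist_force: [3.0, 0.2, 3.9]
opening: 0.003
finger_force: 2.5
[0.573275   0.12041168 0.02697115] [2.83665268 1.13344182 4.19836248]
```

Scaled: -0.04 m is -0.8, -0.01 m is -0.2.

```bash
echo '{"ticks": [[0,0.2,0,0],[0,0.1,-0.2,0],[0,0,-0.8,0],[0.4,-0.2,-0.8,0],[0.6,-0.4,-0.4,0],[0.6,-0.4,0,0],[0,-0.14,0,0],[0,0,0,0],[0,0,0,0]]}' > path.dat && python3 shift.py path.dat
python3 - <<'E'
from h import *
for n in("top","wrist"):
    i=bot.get_image(n)
    if n=="top": T=cv2.resize(i["pixels"][150:240,140:260],None,fx=4,fy=4,interpolation=cv2.INTER_CUBIC)
    else: W=i["pixels"][:360]
c=np.zeros((360,800,3),np.uint8); c[:,:480]=T[:, :480]; cv2.imwrite("pics/t2.png",T); 
cv2.imwrite("pics/w2.png",i["pixels"]); print(bot.state()["tool_pos"])
E
```

```text
time_s: 6.05
tool_pos: [0.531, 0.1997, 0.1364]
tcp_rot: [-179.9, 0.0, 89.9]
wrist_force: [-0.0, -1.2, -0.7]
opening: 0.002
finger_force: 0.0
[0.53152027 0.19943925 0.13630381]
```

View pics/t2.png

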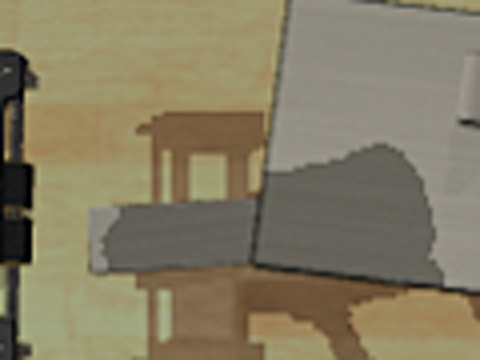

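The gripper isn't hiding the wedge. Its back edge runs from (90,208) to (92,273), and its sides reach the plate at (256,197) and (252,266), so it has turned slightly. I'll compute the pose.

```bash
python3 - <<'E'
from h import *
i=bot.get_image("top")
f=lambda u,v:(u/4+140-.4,v/4+150-.4)
L=[onz(i,f(*p),z) for p,z in[((90,208),.018),((92,273),.018),((256,197),.004),((252,266),.004)]]
print(np.round(L,4))
for a,b in((0,2),(1,3)): d=L[b]-L[a]; print(np.degrees(np.arctan2(d[1],d[0])))
d=(L[2]+L[3]-L[0]-L[1]); d=d[:2]/np.linalg.norm(d[:2]); b=(L[0]+L[1])[:2]/2
F=np.array([.5312,.0235]); print("tip",b+.13*d,"foot along from back",(F-b)@d,"lat",d[0]*(F-b)[1]-d[1]*(F-b)[0])
E
```

```text
[[0.5581 0.1674 0.018 ]
 [0.5131 0.1651 0.018 ]
 [0.5667 0.0544 0.004 ]
 [0.5186 0.0567 0.004 ]]
-85.65124069653397
-87.0680335753044
tip [0.54389175 0.03647703] foot along from back 0.14214142762956725 lat -0.013493313815306612
```

The lateral push turned the wedge about 5°. A second side push nearer the thin end, at y≈0.087, will square it up and finish the shift.

Scaled: 0.04 m is 0.8, -0.032 m is -0.64.

```bash
echo '{"ticks": [[-0.4,0.6,0,0],[-0.6,0.6,0,0],[-0.6,0.2,0,0],[-0.64,0,0,0],[0,0,0.8,0],[0,0,0.8,0],[0,0,0.4,0],[0,0,0.2,0],[0,0,0,0],[0,0,0,0]]}' > path.dat && python3 shift.py path.dat
echo '{"ticks": [[0,-0.2,0,0],[0,-0.16,0,0],[0,-0.08,0,0],[0,-0.08,0,0],[0,-0.06,0,0],[0,-0.06,0,0],[0,-0.06,0,0],[0,0,0,0],[0,0,0,0]]}' > path.dat && python3 shift.py path.dat
echo '{"ticks": [[0,0.2,0,0],[0,0.1,-0.2,0],[0,0,-0.8,0],[0.6,-0.2,-0.8,0],[0.8,-0.4,-0.4,0],[0.8,-0.4,0,0],[0.24,0,0,0],[0,0,0,0],[0,0,0,0]]}' > path.dat && python3 shift.py path.dat
python3 - <<'E'
from h import *
i=bot.get_image("top"); cv2.imwrite("pics/t3.png",cv2.resize(i["pixels"][150:240,140:260],None,fx=4,fy=4,interpolation=cv2.INTER_CUBIC))
E
```

```text
time_s: 7.2
tool_pos: [0.6019, 0.0881, 0.0276]
tcp_rot: [179.9, 0.0, 89.9]
wrist_force: [0.4, -0.2, 0.1]
opening: 0.003
finger_force: 0.0
time_s: 8.1
tool_pos: [0.5664, 0.0883, 0.027]
tcp_rot: [179.9, 0.0, 90.0]
wrist_force: [2.2, -0.9, 1.5]
opening: 0.005
finger_force: 1.6
time_s: 9.0
tool_pos: [0.5317, 0.2092, 0.1357]
tcp_rot: [-180.0, 0.0, 90.0]
wrist_force: [0.9, -0.2, 0.7]
opening: 0.002
finger_force: 0.0
```

View pics/t3.png

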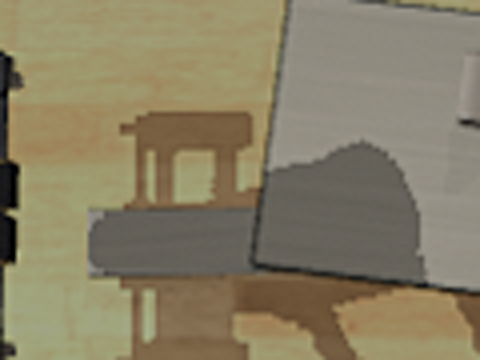

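The wedge now lies straight: back edge (89,210)–(90,275), upper side to (255,208), lower side to (251,274). I'll compute its offset from the foot.

```bash
python3 - <<'E'
from h import *
i=bot.get_image("top")
f=lambda u,v:(u/4+140-.4,v/4+150-.4)
L=[onz(i,f(*p),z) for p,z in[((89,210),.018),((90,275),.018),((255,208),.004),((251,274),.004)]]
print(np.round(L,4))
d=(L[2]+L[3]-L[0]-L[1]); d=d[:2]/np.linalg.norm(d[:2]); b=(L[0]+L[1])[:2]/2
F=np.array([.5312,.0235]); print("yaw",np.degrees(np.arctan2(d[1],d[0])),"back",b,"tip",b+.13*d,"foot along",(F-b)@d,"lat",d[0]*(F-b)[1]-d[1]*(F-b)[0])
print(bot.state()["wrist_force"])
E
```

```text
[[0.5567 0.168  0.018 ]
 [0.5117 0.1664 0.018 ]
 [0.559  0.055  0.004 ]
 [0.5131 0.0573 0.004 ]]
yaw -89.05489745567448 back [0.53422652 0.1672296 ] tip [0.53637079 0.03724729] foot along 0.14366012723328375 lat -0.005396839475408191
[-0.57444459 -0.2076525   0.27914075]
```

Scaled: 0.04 m is 0.8, 0.02 m is 0.4.

```bash
echo '{"ticks": [[0,0.02,0.8,0],[0,0,0.8,0],[0,0,0.4,0],[0,0,0.2,0],[-0.2,0,0,0],[-0.2,0,0,0],[0,0,0,0],[0,0,0,0]]}' > path.dat && python3 shift.py path.dat 0.15
echo '{"ticks": [[-0.1,0,0,0],[-0.1,0,0,0],[-0.1,0,0,0],[-0.1,0,0,0],[0,0,0,0],[0,0,0,0]]}' > path.dat && python3 shift.py path.dat
echo '{"ticks": [[-0.08,0,0,0],[-0.08,0,0,0],[-0.08,0,0,0],[-0.08,0,0,0],[0,0,0,0]]}' > path.dat && python3 shift.py path.dat
python3 -c "
from station import bot
print(bot.state()['wrist_force'])"
```

```text
time_s: 9.9
tool_pos: [0.5331, 0.1893, 0.0272]
tcp_rot: [179.9, -0.0, 89.9]
wrist_force: [0.9, 0.3, 0.5]
opening: 0.148
finger_force: 0.0
time_s: 10.5
tool_pos: [0.5323, 0.1695, 0.0259]
tcp_rot: [180.0, 0.0, 90.0]
wrist_force: [0.3, 0.9, 0.4]
opening: 0.154
finger_force: 0.4
time_s: 11.0
tool_pos: [0.5322, 0.153, 0.0259]
tcp_rot: [-180.0, 0.0, 89.9]
wrist_force: [0.8, 1.2, 0.6]
opening: 0.149
finger_force: 0.6
[0.75158674 1.24056029 0.57347661]
```

Scaled: -0.002 m is -0.04.

```bash
for k in 1 2; do echo '{"ticks": [[-0.04,0,0,0],[-0.04,0,0,0],[-0.04,0,0,0]]}' > path.dat && python3 shift.py path.dat | egrep 'time|pos|wrist'; done; for k in 1 ; do echo '{"ticks": [[-0.04,0,0,0],[-0.04,0,0,0]]}' > path.dat && python3 shift.py path.dat | egrep 'time|pos|wrist'; done
```

```text
time_s: 11.3
tool_pos: [0.5321, 0.1477, 0.0259]
wrist_force: [-0.5, 4.1, 1.5]
time_s: 11.6
tool_pos: [0.5321, 0.1416, 0.0259]
wrist_force: [0.3, 4.3, 0.8]
time_s: 11.8
tool_pos: [0.5321, 0.1376, 0.0258]
wrist_force: [0.2, 4.4, 1.5]
```

Scaled: -0.002 m is -0.04.

```bash
echo '{"ticks": [[-0.04,0,0,0],[-0.04,0,0,0]]}' > path.dat && python3 shift.py path.dat | egrep 'pos|wrist'; echo '{"ticks": [[-0.04,0,0,0],[-0.04,0,0,0]]}' > path.dat && python3 shift.py path.dat | egrep 'pos|wrist'; echo '{"ticks": [[-0.04,0,0,0],[-0.04,0,0,0]]}' > path.dat && python3 shift.py path.dat | egrep 'pos|wrist'
```

```text
tool_pos: [0.5322, 0.1336, 0.0259]
wrist_force: [-0.1, 3.9, 0.3]
tool_pos: [0.5321, 0.1296, 0.0258]
wrist_force: [-0.0, 2.4, 0.8]
tool_pos: [0.5322, 0.1256, 0.0259]
wrist_force: [-1.2, 3.5, -0.3]
```

```bash
python3 - <<'E'
from h import *
i=bot.get_image("top"); cv2.imwrite("pics/t4.png",cv2.resize(i["pixels"][150:240,140:260],None,fx=4,fy=4,interpolation=cv2.INTER_CUBIC))
s=bot.state(); print(s["tool_pos"],s["wrist_force"])
E
```

```text
[0.53214408 0.12533309 0.02585019] [-0.6221938   2.52684454 -0.54767226]
```

Scaled: -0.0015 m is -0.03.

```bash
echo '{"ticks": [[-0.03,0,0,0],[-0.03,0,0,0]]}' > path.dat && python3 shift.py path.dat | egrep 'pos|wrist'; echo '{"ticks": [[-0.03,0,0,0],[-0.03,0,0,0]]}' > path.dat && python3 shift.py path.dat | egrep 'pos|wrist'; echo '{"ticks": [[-0.02,0,0,0],[-0.02,0,0,0]]}' > path.dat && python3 shift.py path.dat | egrep 'pos|wrist'
```

```text
tool_pos: [0.5321, 0.1227, 0.0259]
wrist_force: [-0.9, 3.3, 0.4]
tool_pos: [0.5321, 0.1197, 0.0259]
wrist_force: [-0.6, 3.3, -0.2]
tool_pos: [0.5321, 0.1177, 0.0259]
wrist_force: [-0.1, 2.4, -1.3]
```

Scaled: -0.001 m is -0.02.

```bash
echo '{"ticks": [[-0.02,0,0,0],[-0.02,0,0,0]]}' > path.dat && python3 shift.py path.dat | egrep 'pos|wrist'; echo '{"ticks": [[-0.02,0,0,0],[-0.02,0,0,0]]}' > path.dat && python3 shift.py path.dat | egrep 'pos|wrist'; echo '{"ticks": [[-0.02,0,0,0],[-0.02,0,0,0]]}' > path.dat && python3 shift.py path.dat | egrep 'pos|wrist'
```

```text
tool_pos: [0.5322, 0.1157, 0.0259]
wrist_force: [0.1, 2.0, -0.5]
tool_pos: [0.5321, 0.1137, 0.0259]
wrist_force: [0.5, 1.6, -1.2]
tool_pos: [0.5322, 0.1117, 0.0259]
wrist_force: [-0.2, 1.9, -0.8]
```

View pics/t4.png

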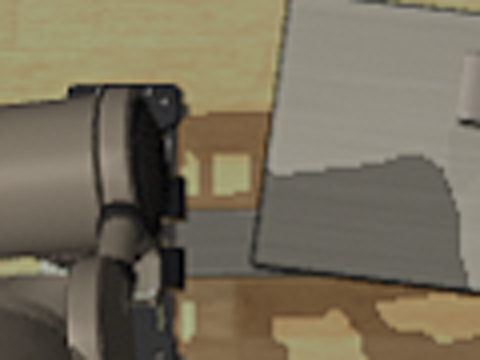

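The picture, taken at TCP y = 0.1256, shows the wedge still straight ahead of the fingertips at (185–255, 210–277). I'll continue in small steps.

Scaled: -0.001 m is -0.02.

```bash
echo '{"ticks": [[-0.02,0,0,0],[-0.02,0,0,0]]}' > path.dat && python3 shift.py path.dat | egrep 'pos|wrist'; echo '{"ticks": [[-0.02,0,0,0],[-0.02,0,0,0]]}' > path.dat && python3 shift.py path.dat | egrep 'pos|wrist'; echo '{"ticks": [[-0.02,0,0,0],[-0.02,0,0,0]]}' > path.dat && python3 shift.py path.dat | egrep 'pos|wrist'
```

```text
tool_pos: [0.5322, 0.1097, 0.0259]
wrist_force: [0.7, 1.7, -0.9]
tool_pos: [0.5322, 0.1077, 0.0259]
wrist_force: [0.6, 2.5, -1.7]
tool_pos: [0.5321, 0.1059, 0.0259]
wrist_force: [-0.1, 4.4, -2.2]
```

Scaled: -0.0005 m is -0.01.

```bash
echo '{"ticks": [[-0.01,0,0,0],[0,0,0,0]]}' > path.dat && python3 shift.py path.dat | egrep 'pos|wrist'; echo '{"ticks": [[-0.01,0,0,0],[0,0,0,0]]}' > path.dat && python3 shift.py path.dat | egrep 'pos|wrist'
```

```text
tool_pos: [0.5321, 0.1054, 0.0259]
wrist_force: [0.2, 4.3, -1.0]
tool_pos: [0.5322, 0.105, 0.0259]
wrist_force: [-0.3, 5.2, -1.8]
```

Scaled: -0.0005 m is -0.01.

```bash
echo '{"ticks": [[-0.01,0,0,0],[0,0,0,0]]}' > path.dat && python3 shift.py path.dat | egrep 'pos|wrist'; echo '{"ticks": [[-0.01,0,0,0],[0,0,0,0]]}' > path.dat && python3 shift.py path.dat | egrep 'pos|wrist'
```

```text
tool_pos: [0.5322, 0.1045, 0.0259]
wrist_force: [-0.3, 5.4, -2.6]
tool_pos: [0.5322, 0.1041, 0.0259]
wrist_force: [-0.4, 5.9, -2.7]
```

Scaled: -0.0005 m is -0.01.

```bash
echo '{"ticks": [[-0.01,0,0,0],[0,0,0,0]]}' > path.dat && python3 shift.py path.dat | egrep 'pos|wrist'; echo '{"ticks": [[-0.01,0,0,0],[0,0,0,0],[0,0,0,0]]}' > path.dat && python3 shift.py path.dat | egrep 'pos|wrist'; python3 -c "
from h import *
a=[]
for k in range(6): bot.get_image('wrist'); a.append(bot.state()['wrist_force'])
print(np.mean(a,0))"
```

```text
tool_pos: [0.5321, 0.1037, 0.0259]
wrist_force: [0.2, 6.1, -1.9]
tool_pos: [0.5321, 0.1033, 0.0259]
wrist_force: [1.0, 7.5, -1.9]
[-0.03994515  7.12278015 -2.21381251]
```

Scaled: -0.0008 m is -0.016.

```bash
echo '{"ticks": [[-0.016,0,0,0],[0,0,0,0],[0,0,0,0]]}' > path.dat && python3 shift.py path.dat | egrep 'pos|wrist'; echo '{"ticks": [[0.12,0,0,0],[0.2,0,0,0],[0,0,-0.6,0],[0,0,-0.8,0],[0,0,-0.6,0],[-0.6,0,0,0],[-0.8,0,0,0],[-0.5,0,0,0],[0,0,0.3,0],[0,0,0.2,0],[0,0,0,0],[0,0,0,0]]}' > path.dat && python3 shift.py path.dat 0 | egrep 'time|pos|wrist'; python3 -c "
from h import *
a=[]
for k in range(4): bot.get_image('wrist'); a.append(bot.state()['wrist_force'])
print(np.mean(a,0))"
```

```text
tool_pos: [0.5321, 0.1026, 0.0259]
wrist_force: [-0.0, 6.9, -1.6]
time_s: 17.35
tool_pos: [0.5321, 0.0237, 0.1009]
wrist_force: [0.5, -0.3, 0.1]
[-0.32528551 -0.04416932  0.46066545]
```

Scaled: 0.005 m is 0.1, 0.002 m is 0.04.

```bash
echo '{"ticks": [[0,0,0.1,0],[0,0,0.1,0],[0,0,0.04,0],[0,0,0.02,0],[0,0,0,0]]}' > path.dat && python3 shift.py path.dat | egrep 'pos|wrist';  echo '{"ticks": [[0,0,0.02,0],[0,0,0,0]]}' > path.dat && python3 shift.py path.dat | egrep 'pos|wrist'; echo '{"ticks": [[0,0,0.02,0],[0,0,0,0]]}' > path.dat && python3 shift.py path.dat | egrep 'pos|wrist'
```

```text
tool_pos: [0.532, 0.023, 0.0877]
wrist_force: [0.7, 0.0, 0.6]
tool_pos: [0.5321, 0.023, 0.0869]
wrist_force: [0.9, 0.2, -0.1]
tool_pos: [0.5321, 0.023, 0.0858]
wrist_force: [-0.5, -0.1, 1.0]
```

Scaled: 0.0005 m is 0.01.

```bash
echo '{"ticks": [[0,0,0.01,0],[0,0,0,0]]}' > path.dat && python3 shift.py path.dat | egrep 'pos|wrist';  echo '{"ticks": [[0,0,0.01,0],[0,0,0,0]]}' > path.dat && python3 shift.py path.dat | egrep 'pos|wrist'; echo '{"ticks": [[0,0,0.01,0],[0,0,0,0]]}' > path.dat && python3 shift.py path.dat | egrep 'pos|wrist'
```

```text
tool_pos: [0.5321, 0.023, 0.0854]
wrist_force: [-0.6, 0.9, 0.4]
tool_pos: [0.5322, 0.023, 0.085]
wrist_force: [0.3, -0.5, 0.7]
tool_pos: [0.5322, 0.023, 0.0848]
wrist_force: [-0.9, 0.4, 4.3]
```

Scaled: 0.0006 m is 0.012.

```bash
echo '{"ticks": [[0,0,0.012,0],[0,0,0,0]]}' > path.dat && python3 shift.py path.dat | egrep 'pos|wrist';  echo '{"ticks": [[0,0,0.012,0],[0,0,0,0]]}' > path.dat && python3 shift.py path.dat | egrep 'pos|wrist'; echo '{"ticks": [[0,0,0.012,0],[0,0,0,0]]}' > path.dat && python3 shift.py path.dat | egrep 'pos|wrist'
```

```text
tool_pos: [0.5322, 0.0231, 0.0847]
wrist_force: [-2.8, 0.6, 8.5]
tool_pos: [0.5322, 0.0231, 0.0846]
wrist_force: [-4.3, 1.4, 14.2]
tool_pos: [0.5322, 0.0231, 0.0845]
wrist_force: [-6.7, 0.4, 18.0]
```

It's stiff under 18 N and doesn't rock. I'll hold briefly, then release and lift clear.

Scaled: 0.045 m is 0.9, -0.04 m is -0.8.

```bash
echo '{"ticks": [[0,0,0,0],[0,0,0,0],[0,0,0,0]]}' > path.dat && python3 shift.py path.dat | egrep 'pos|wrist'; echo '{"ticks": [[0,0,-0.018,0],[0,0,-0.018,0],[0,0,-0.04,0],[0,0,-0.2,0],[0,0,-0.6,0],[0,0,-0.8,0],[0.8,0,-0.4,0],[0.9,0,0,0],[0.9,0,0,0],[0.9,0,0,0],[0,0,0,0],[0,0,0,0]]}' > path.dat && python3 shift.py path.dat | egrep 'time|pos|wrist'
python3 - <<'E'
from h import *
i=bot.get_image("top"); cv2.imwrite("pics/t5.png",cv2.resize(i["pixels"][135:240,130:330],None,fx=4,fy=4,interpolation=cv2.INTER_CUBIC))
E
```

```text
tool_pos: [0.5322, 0.0231, 0.0845]
wrist_force: [-5.8, -0.3, 17.7]
time_s: 21.15
tool_pos: [0.532, 0.1988, 0.1866]
wrist_force: [0.8, 0.5, 0.8]
```

View pics/t5.png

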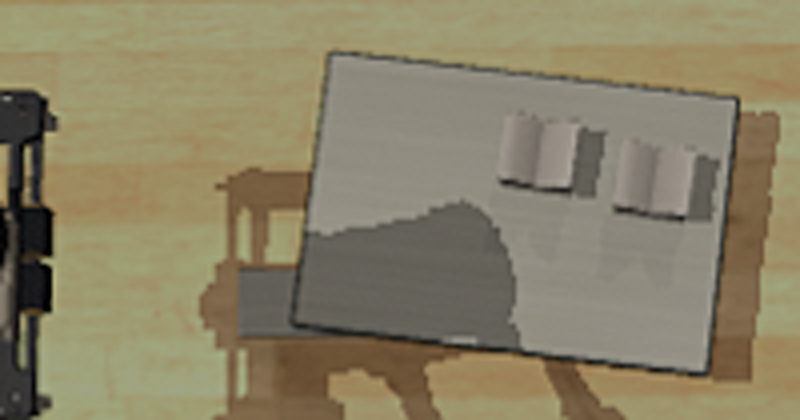

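The plate and V-blocks haven't moved. The wedge sits straight under the near left corner, with its back edge at (239, 268–336), and the gripper is clear of everything. The push rose from about 2–3.5 N to about 7 N, which puts roughly 3 N on the foot (snug). I'll hand it in.

```bash
python3 -c "
from station import bot
print(bot.close_job())"
```

```text
the job is handed in; nothing more can be done
None
```

The wedge is snug under the short foot with an estimated load of about 3 N, the plate did not rock under an 18 N press, the arm is clear, and the job is handed in; no verdict was returned.

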